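# Fill the tilt-out walnut bin

## Robot

A 6-joint arm with a two-finger parallel gripper is mounted at the origin on the work surface. World frame = base frame: x ahead of the robot, y to its left, z up, the work surface at z = 0. Lengths are in m, angles in rad, forces in N, time in s.
With the tool pointing down it reaches from about 0.275 to 1 m from the base axis. Payload 8.4 kg.
Tool frame: the origin (TCP) lies between the finger pads; the fingertips stand 8 mm ahead of it and the grasp point (between the pads) lies 11 mm behind it; z points along the fingers, y is the line along which they close (so a half turn about z gives the same grasp; the last joint's range is limited). The gripper opens to 85 mm and grips with 20 to 120 N. Pads are 22 mm wide; open, the fingers measure 114 mm over their backs; the gripper's body (76 mm by 85 mm) begins 54 mm behind the grasp point. The pads swing forward as they close: fully open they stand 13 mm farther back than shut.
Start: joints at [1.338, 0.353, 1.633, -0, 1.155, -0.002], TCP at [0.143, 0.608, 0.239] pointing down, gripper open.
Joint ranges: [-2.63, 2.63], [-0.92, 2.1], [0.06, 2.66], [-1.3, 4.44], [0, 2.69], [-3.02, 3.02]. Speed limits (rad/s): [2.22, 2.22, 2.79, 3.14, 3.14, 3.14].

## Interface

Orientations are given as a 3x3 rotation matrix whose columns are the frame's x, y, z axes.
In Python, from plant import env gives the robot as it stands.
- The arm moves only by the tool step_arm, never from a script. Its argument "steps" is a list of rows, each an object with "xyz": the shift along the tool's x, y, z each as a share of 0.3 m, from -1 to 1, a list of three; "spin": the turn about the tool's z as a share of 0.5 rad, from -1 to 1; "gripper": the gripper's target within -1 to 1 (fully open at 1, half-way at 0, shut at -1). A call has 1 to 8 rows; each row is the pose to reach, as a shift and turn from the pose commanded when the call began, along the tool's axes at that moment; what a row does not reach only later rows make up. A row lasts 1/10 s, in which the tool goes at most 50 mm and 8.59 degrees, less where a joint would pass 70% of its speed; a pose out of reach is approached as far as the arm can. A call with a number of a shift or a turn outside -1 to 1 is refused whole. A call with a gripper value outside its range is refused whole. The fingers move at their own pace and stop on an object; "force" is the grip in N (left out, the last holds). Time passes only in rows, so rows that repeat a pose let the fingers close. It gives the time, the measured TCP pose, the force, the opening and the grip force at its end, in the units of the state.
- env.sense(): the state, without advancing time (a new reading comes with each control period).
- env.capture(name): name is "side" or "top" or "wrist"; returns the picture (480x640x3 uint8, blue, green, red); there is no depth.
- env.camera_info(name): a dict with "vertical_fov" (degrees; the focal length in pixels is half the picture's height over the tangent of half this angle, whatever the lens; pixels are square), "cx", "cy" (the principal point, pixels), "k1" (the pictures are not rectified: a ray, as slopes to the right and down, at radius r is drawn at 1 + k1 r^2 times it, then the intrinsics apply), "cam_to_world" (4x4, takes a point from camera to world coordinates). Camera axes: x right, y down, z forward; pixel columns grow to the right and rows downward; lengths in m; the calibration is good to about 2 mm. A picture is of the moment at which its call begins: read the wrist's pose just before it. camera_info takes no time and is no camera call; for the wrist camera it gives the pose at the moment of the call.
- env.hand_in(): hands the job in; it is judged then, once.
Trained networks look in the newest picture that a camera, given by its name, has taken for a name from the list of things; names that differ only in an ending like _2 or _b are one class to them, and where a whole thing is asked for, a point or a joint stands for the part that bears it (a point fixed in the world has none). Each returns a list of dicts, best first, with "p" (0 to 1); they miss things now and then, are a little off and sometimes report something else, mostly with a low value. They report only what shows in the picture. A call takes as long as a camera call.
- env.spot_in(camera, thing): "point" ([x, y, z] in m, in the coordinates of the camera as it stood for that picture, good to about 4 mm: the middle of the surface that is visible of it).
- env.silhouettes(camera, thing): "mask" (480x640 bool, what is visible of it).
- env.place_of(camera, thing): "point" ([x, y, z] in m, in the coordinates of the camera as it stood for that picture, good to about 4 mm: a listed point, or the origin of a listed thing).
The state is a dict: "clock": time; "joint_positions": joint angles; "joint_vel": joint speeds; "joint_torque": joint torques, N m; "position": TCP position; "tool_rot": TCP orientation; "wrist_force": force on the tool from outside, world axes, zero at the start; "wrist_torque": the same for the moment, N m; "grip_width": finger opening in m; "grip_force": force on a finger pad.
Only numpy, scipy, OpenCV 4.12 (cv2) and the standard library are available. Lean on these libraries where they do the work, as an engineer would, in place of code of your own. Each camera call takes 0.05 s, during which the arm holds its last target. There are 200 camera calls.

## Task

Pull the green bin's front out until it is fully open at its stop, tip all six walnuts from the scoop into it, and set the empty scoop back upright on its cork mat, leaving the green bin fully open. Leave the yellow bin shut and do not disturb the jars.

Things in the scene. Friction and masses are not known exactly. Their poses are not given: they have to be found in the camera images.
- green_bin: wooden cabinet of the GREEN tilt-out bin (green stripes on the front edge of its top and on its back), fixed, 160 (x) x 160 (y) x 210 mm high, walls 8 mm. Origin: centre of its underside; x points from its front to its back, y left, z up. Front face at x = -80 mm; hinge line of the front along y at x = -86, z = 15 mm. It and the yellow one stand side by side, in either order.
- green_front (a joint): tilt of the green front about its bottom hinge, rad: 0 shut, grows as its top comes out towards the robot; stop at 0.60 (fully open). May start up to 0.08 ajar. Stiff hinge (0.4 N m; 2 to 4 N at the handle): it stays at the tilt where it is left.
- green_handle (a point): middle of the green front's steel bar handle, moves with it; axes of the front. Bar 12 mm thick, 90 long along y, on a post at each end. 56 mm before and 184 above the hinge line when shut (199 above the table). Gap behind the bar 44 mm, open from above and below: shut fingers or one finger can hook it; 35 mm seen from above when fully tilted, the bar then 135 mm above the table.
- green_hinge (a point): point on the hinge line, middle of the green front's foot; axes of the front (x to the back, y left, z up along it). Front panel 12 mm thick (x -6 to 6), 156 wide, top edge at z = 190 mm. At the stop this edge is 107 mm before the cabinet's face and 172 above the table: the opening to pour into lies between it and the face (128 mm wide inside, cabinet top at 210 mm).
- green_in (a point): middle of the floor of the plywood trough behind the green front, moving with it: 66 mm behind and 5 above the hinge line when shut; x along the floor to the back, y left, z up along the panel. Trough 120 deep (x), 128 wide inside, back and side walls 125 mm tall. Tilted out, it slopes down to the hinge.
- yellow_bin: the other tilt-out bin, same make and size, YELLOW front and stripes; to be left shut. Origin and axes as for the green one.
- yellow_front (a joint): tilt of the yellow front, rad, 0 shut; to be left shut.
- mat: cork mat 230 (x) x 140 (y) x 4 mm, fixed to the table to the left or right of the bins; the scoop stands on it. Origin: centre of its underside.
- scoop: aluminium scoop holding six walnuts, open above; x to its closed back, -x to its mouth, z up. Origin: underside, near its centre of mass. Floor from x = -30 to 70 mm, then back wall at 73, small loop handle to 102. Parallel upright side walls, 68 mm over their outsides, 3 thick, 50 high, x = -90 to 73: grip across them at the origin's x, about 30 mm above the underside. 0.14 to 0.28 kg.
- scoop_lip (a point): middle of the scoop's pouring lip, at x = -90, z = 33 mm of the scoop; same axes. From x = -30 on the floor a ramp of 28 degrees rises to it. Nuts run out over it when the scoop is tilted mouth-down by more than about 35 degrees; 60 to 65 empties it. Tilted slowly they drop within about 50 mm beyond the lip.
- nut0: walnut in its shell, brown, 27 mm across, 30 mm long, 12 g, starts on the scoop's floor; rolls easily. Origin: its centre.
- nut1: walnut in its shell, brown, 27 mm across, 30 mm long, 12 g, starts on the scoop's floor; rolls easily. Origin: its centre.
- nut2: walnut in its shell, brown, 27 mm across, 30 mm long, 12 g, starts on the scoop's floor; rolls easily. Origin: its centre.
- nut3: walnut in its shell, brown, 27 mm across, 30 mm long, 12 g, starts on the scoop's floor; rolls easily. Origin: its centre.
- nut4: walnut in its shell, brown, 27 mm across, 30 mm long, 12 g, starts on the scoop's floor; rolls easily. Origin: its centre.
- nut5: walnut in its shell, brown, 27 mm across, 30 mm long, 12 g, starts on the scoop's floor; rolls easily. Origin: its centre.
- jar_plum: jar of preserves, dark purple, green lid, 72 mm across, 100 mm tall, loose; leave it alone. Origin: centre of its underside.
- jar_pepper: jar of preserves, orange, brass lid, 84 mm across, 130 mm tall, loose; leave it alone. Origin: centre of its underside.
- jar_gherkin: jar of preserves, olive green, brass lid, 84 mm across, 130 mm tall, loose; leave it alone. Origin: centre of its underside.

How it is judged:
On the way, in this order (a step that is already met when the one before it is completed fails the run):
1. the green front is pulled out to its stop (value of joint green_front above 0.54 rad), for 0.2 s.
2. all six walnuts are in the green bin's trough, the front still fully open (value of joint green_front above 0.54 rad and x of nut0 in the frame of green_in between -0.065 and 0.06 m and y of nut0 in the frame of green_in between -0.07 and 0.07 m and z of nut0 in the frame of green_in between 0 and 0.12 m and x of nut1 in the frame of green_in between -0.065 and 0.06 m and y of nut1 in the frame of green_in between -0.07 and 0.07 m and z of nut1 in the frame of green_in between 0 and 0.12 m and x of nut2 in the frame of green_in between -0.065 and 0.06 m and y of nut2 in the frame of green_in between -0.07 and 0.07 m and z of nut2 in the frame of green_in between 0 and 0.12 m and x of nut3 in the frame of green_in between -0.065 and 0.06 m and y of nut3 in the frame of green_in between -0.07 and 0.07 m and z of nut3 in the frame of green_in between 0 and 0.12 m and x of nut4 in the frame of green_in between -0.065 and 0.06 m and y of nut4 in the frame of green_in between -0.07 and 0.07 m and z of nut4 in the frame of green_in between 0 and 0.12 m and x of nut5 in the frame of green_in between -0.065 and 0.06 m and y of nut5 in the frame of green_in between -0.07 and 0.07 m and z of nut5 in the frame of green_in between 0 and 0.12 m), for 0.2 s.
At the end, for the whole second after the job is handed in: The green front is at its stop (tilt over 0.54 of 0.60 rad), all six walnuts lie at rest inside its trough, the scoop stands upright (within 6 degrees) and still on the cork mat, its origin within 50 mm of the mat's centre, and the yellow front is shut (under 0.08 rad) (all of step 2 and horizontal distance between scoop and mat below 0.05 m and z of scoop in the frame of mat between -0.002 and 0.012 m and angle between scoop's own z axis and vertical below 0.1 rad and linear speed of scoop below 0.02 m/s and value of joint yellow_front below 0.08 rad and linear speed of each of nut0, nut1, nut2, nut3, nut4, nut5 below 0.05 m/s); the robot touches nothing.
It fails at once if the yellow bin is pulled open (over 0.08 rad) (value of joint yellow_front above 0.08 rad).
It fails at once if a jar is moved by more than 40 mm or tipped over (distance of any of jar_plum, jar_pepper, jar_gherkin from where it was at the start of the episode above 0.04 m or angle between any of jar_plum, jar_pepper, jar_gherkin's own z axis and vertical above 0.4 rad).
It also fails if it takes over 67 s, if anything falls off the work surface, if the arm or the gripper's body presses on something with over 40 N, if the wrist force passes 120 N, or if a joint passes its speed limit or range.

## Working session

There is one attempt and no reset: what is moved stays moved. The work goes in short steps, Python scripts to look and compute and a tool call to move; the robot and the scene stay as the last step left them, time stands still between calls to the robot, and variables do not carry over. Pictures are saved under pics/ and viewed, at most 10 in all, crops included, and the job is handed in when it is done.

Besides the shell and the picture viewer there is one more tool, called after "Emit:" as name([rows], argument=value, ...), one row to a line, values as JSON. step_arm: Moves the arm, as the interface text tells. Its arguments: {"type":"object","properties":{"steps":{"type":"array"},"force":{"type":"number"}},"required":["steps"]}

```bash
ls; mkdir -p pics; cat > h.py <<'E'
import numpy as np, cv2
from plant import env
def w(cam,p,T=None):
    T=np.array(env.camera_info(cam)["cam_to_world"]) if T is None else T
    return (T@np.r_[p,1])[:3]
def places(cam,names,f="place_of"):
    for n in names:
        for d in getattr(env,f)(cam,n)[:2]:
            print(cam,n,f,round(d["p"],2),np.round(w(cam,d["point"]),3))
E
python3 - <<'E'
from h import *
for c in ["top","side"]:
    im=env.capture(c); cv2.imwrite(f"pics/{c}0.png",im)
    places(c,["green_bin","green_handle","green_hinge","yellow_bin","mat","scoop","scoop_lip","jar_plum","jar_pepper","jar_gherkin"])
    i=env.camera_info(c); print(np.round(np.array(i["cam_to_world"]),3).tolist(),i["vertical_fov"])
s=env.sense(); print(s["clock"],s["position"],s["tool_rot"],s["grip_width"])
E
```

```text
pics
top green_handle place_of 0.57 [0.537 0.124 0.199]
top green_hinge place_of 0.72 [0.591 0.124 0.011]
top yellow_bin place_of 0.27 [0.446 0.302 0.007]
top mat place_of 0.58 [ 0.453 -0.303 -0.   ]
top scoop place_of 0.69 [0.446 0.301 0.005]
top scoop_lip place_of 0.77 [0.361 0.283 0.04 ]
top jar_plum place_of 0.97 [ 0.451 -0.302  0.004]
top jar_pepper place_of 0.58 [ 0.684  0.327 -0.005]
top jar_gherkin place_of 0.68 [ 0.691 -0.358  0.003]
top jar_gherkin place_of 0.47 [0.445 0.3   0.004]
[[-0.066, -0.974, 0.219, 0.3], [-0.998, 0.064, -0.017, 0.002], [0.003, -0.219, -0.976, 1.098], [0.0, 0.0, 0.0, 1.0]] 55.50917436177562
side green_handle place_of 0.6 [0.539 0.127 0.202]
side green_handle place_of 0.35 [ 0.689 -0.354  0.003]
side yellow_bin place_of 0.19 [0.502 0.324 0.019]
side mat place_of 0.78 [0.443 0.302 0.002]
side scoop place_of 0.9 [0.45  0.298 0.005]
side scoop_lip place_of 0.6 [0.359 0.285 0.037]
side scoop_lip place_of 0.59 [ 0.691 -0.357  0.001]
side jar_plum place_of 0.56 [ 0.453 -0.3   -0.003]
side jar_plum place_of 0.2 [0.463 0.316 0.022]
side jar_pepper place_of 0.93 [0.677 0.333 0.004]
side jar_gherkin place_of 0.94 [ 0.69  -0.358  0.003]
[[-0.036, 0.954, -0.299, 0.932], [0.999, 0.033, -0.015, 0.031], [-0.005, -0.299, -0.954, 1.372], [0.0, 0.0, 0.0, 1.0]] 50.33425495966779
1.1 [0.14297421 0.60846326 0.23930215] [[-9.73480432e-01  2.28770297e-01  2.41668841e-06]
 [ 2.28770297e-01  9.73480429e-01  6.98140289e-05]
 [ 1.36187773e-05  6.85154576e-05 -9.99999998e-01]] 0.08525587271241836
```

View pics/top0.png

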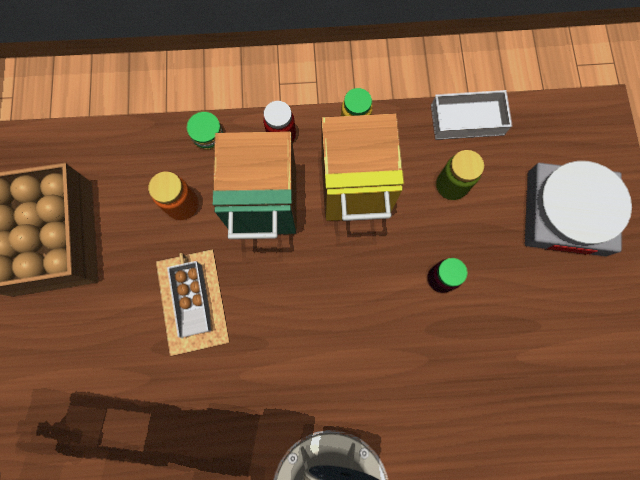

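View pics/side0.png

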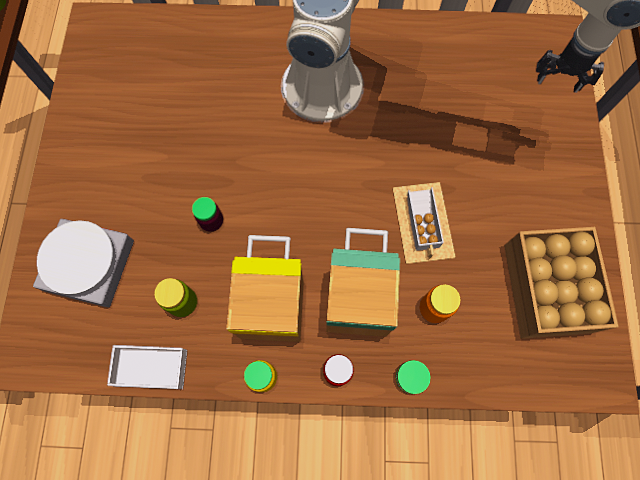

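The top picture shows the green bin's handle at about (253,225), with the scoop on its mat at (188,297) to the left of it. The yellow bin's handle is at (365,205). The side picture shows the green handle at (367,240), the scoop at (425,218), the pepper jar at (440,303) and the plum jar at (207,214).

The tool can't tilt by command. I'll need to lever the scoop about the pads instead, so I need precise geometry first.

```bash
cat >> h.py <<'E'
def ray(cam,px,T=None):
    i=env.camera_info(cam); T=np.array(i["cam_to_world"]) if T is None else T
    f=240/np.tan(np.radians(i["vertical_fov"]/2))
    K=np.array([[f,0,i["cx"]],[0,f,i["cy"]],[0,0,1]])
    p=cv2.undistortPoints(np.array([[px]],float),K,np.array([i["k1"],0,0,0.]))[0,0]
    return T[:3,3],T[:3,:3]@np.r_[p,1]
def onz(cam,px,z):
    o,d=ray(cam,px); return o+d*(z-o[2])/d[2]
def tri(p1,p2):
    A=np.zeros((3,3));b=np.zeros(3)
    for c,p in (p1,p2):
        o,d=ray(c,p);d=d/np.linalg.norm(d);M=np.eye(3)-np.outer(d,d);A+=M;b+=M@o
    return np.linalg.solve(A,b)
E
python3 - <<'E'
from h import *
t=cv2.imread("pics/top0.png"); s=cv2.imread("pics/side0.png")
c=lambda im,x,y:cv2.resize(im[y:y+75,x:x+100],(400,300),interpolation=cv2.INTER_CUBIC)
cv2.imwrite("pics/crop.png",np.vstack([np.hstack([c(t,205,180),c(s,320,220)]),np.hstack([c(t,140,250),c(s,375,182)])]))
for n in ["green_bin","green_hinge","yellow_bin"]:
  for cam in ["top","side"]:
    d=env.silhouettes(cam,n)
    if d: ys,xs=np.nonzero(d[0]["mask"]); print(n,cam,d[0]["p"],xs.min(),xs.max(),ys.min(),ys.max())
E
```

```text
green_bin top 0.6 213 296 132 238
green_bin side 0.71 326 399 227 336
green_hinge top 0.58 215 295 205 238
green_hinge side 0.96 334 396 228 256
yellow_bin top 0.93 320 402 114 220
yellow_bin side 0.7 227 302 235 341
```

View pics/crop.png

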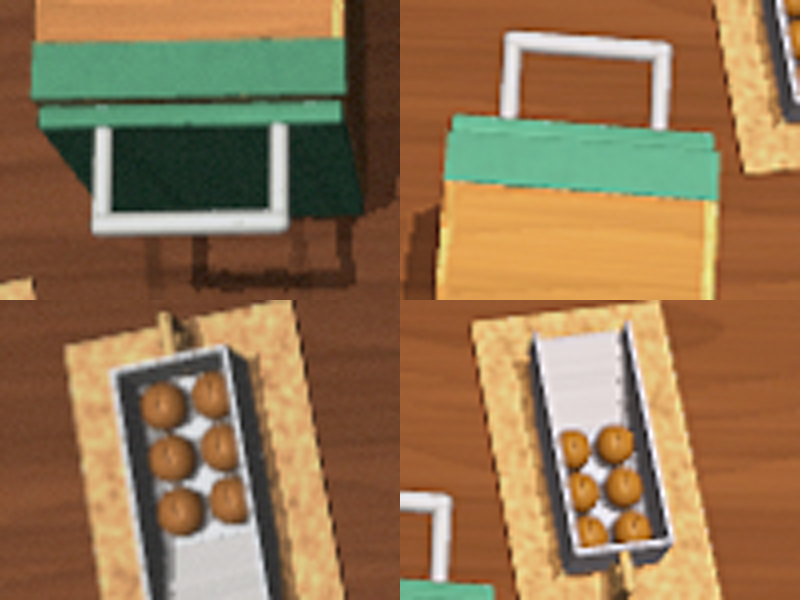

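The crop shows the handle bar in the top view from (230,235) to (275,235). The scoop lies yawed on the mat with its back away from the robot, the six nuts are near its back wall, and the thin loop handle is at the middle of the back.

```bash
python3 - <<'E'
from h import *
P=lambda X,Y,x0,y0:((X+.5)/4-.5+x0,(Y+.5)/4-.5+y0)
T=lambda X,Y:("top",P(X,Y,205,180)); S=lambda X,Y:("side",P(X-400,Y,320,220))
T2=lambda X,Y:("top",P(X,Y-300,140,250)); S2=lambda X,Y:("side",P(X-400,Y-300,375,182))
r=lambda v:np.round(v,4)
a=tri(T(101,221),S(665,47));b=tri(T(280,219),S(510,41));print("handle ends",r(a),r(b),"mid",r((a+b)/2),"yaw",np.degrees(np.arctan2(-(a-b)[0],(a-b)[1])))
c=onz(*T(32,98),.21);d=onz(*T(346,94),.21);print("cab front edge",r(c),r(d),r((c+d)/2),"yaw",np.degrees(np.arctan2(-(c-d)[0],(c-d)[1])))
e=tri(T2(113,372),S2(665,543));f=tri(T2(228,348),S2(575,553));print("scoop back corners",r(e),r(f),r((e+f)/2))
print("yaw",np.degrees(np.arctan2(-(e-f)[0],(e-f)[1])))
g=onz(*T2(65,347),.004);h=onz(*T2(292,302),.004);print("mat back corners",r(g),r(h),np.degrees(np.arctan2(-(g-h)[0],(g-h)[1])))
g=onz(*S2(472,324),.004);h=onz(*S2(656,302),.004);print("mat front corners",r(g),r(h))
for X,Y,z in((166,322,.03),(165,322,.05)): print("loop",r(onz(*T2(X,Y),z)))
print("loop",r(tri(T2(167,318),S2(628,590))))
E
```

```text
handle ends [0.5408 0.1709 0.2065] [0.5378 0.0798 0.2001] mid [0.5393 0.1254 0.2033] yaw -1.9012091148879853
cab front edge [0.6069 0.202  0.21  ] [0.5988 0.0424 0.21  ] [0.6028 0.1222 0.21  ] yaw -2.922277544250895
scoop back corners [0.5139 0.342  0.0502] [0.5236 0.2783 0.0498] [0.5188 0.3102 0.05  ]
yaw 8.625779591291195
mat back corners [0.5406 0.3876 0.004 ] [0.5597 0.2499 0.004 ] 7.891306169318106
mat front corners [0.338  0.2174 0.004 ] [0.316  0.3515 0.004 ]
loop [0.5462 0.3189 0.03  ]
loop [0.5416 0.3136 0.05  ]
loop [0.5459 0.3157 0.0414]
```

Emit:
step_arm([
  {"xyz": [-0.857, -0.627, -0.1], "spin": 0, "gripper": -1},
  {"xyz": [-0.857, -0.627, -0.1], "spin": 0, "gripper": -1},
  {"xyz": [-0.857, -0.627, -0.1], "spin": 0, "gripper": -1},
  {"xyz": [-0.857, -0.627, -0.1], "spin": 0, "gripper": -1},
  {"xyz": [-0.857, -0.627, -0.1], "spin": 0, "gripper": -1},
  {"xyz": [-0.857, -0.627, -0.1], "spin": 0, "gripper": -1},
  {"xyz": [-0.857, -0.627, -0.1], "spin": 0, "gripper": -1},
  {"xyz": [-0.857, -0.627, -0.1], "spin": 0, "gripper": -1},
])

```text
clock: 2.2
position: [0.3519, 0.3647, 0.2699]
tool_rot: [[-0.973, 0.232, 0.001], [0.232, 0.973, 0.0], [-0.001, 0.0, -1.0]]
wrist_force: [-0.9, 0.9, 0.1]
grip_width: 0.0002
grip_force: 0.0
```

Emit:
step_arm([
  {"xyz": [-0.857, -0.627, 0], "spin": -0.373, "gripper": -1},
  {"xyz": [-0.857, -0.627, 0], "spin": -0.373, "gripper": -1},
  {"xyz": [-0.857, -0.627, 0], "spin": -0.373, "gripper": -1},
  {"xyz": [-0.857, -0.627, 0], "spin": -0.373, "gripper": -1},
  {"xyz": [-0.857, -0.627, 0], "spin": -0.373, "gripper": -1},
  {"xyz": [-0.857, -0.627, 0], "spin": -0.373, "gripper": -1},
  {"xyz": [-0.857, -0.627, 0], "spin": -0.373, "gripper": -1},
  {"xyz": [-0.857, -0.627, 0], "spin": -0.373, "gripper": -1},
])

```text
clock: 3.0
position: [0.5592, 0.1232, 0.2689]
tool_rot: [[-0.999, 0.047, 0.0], [0.047, 0.999, -0.0], [-0.0, -0.0, -1.0]]
wrist_force: [0.5, 1.2, 0.5]
grip_width: -0.0004
grip_force: 0.0
```

Emit:
step_arm([
  {"xyz": [0, 0, 0.15], "spin": 0, "gripper": -1},
  {"xyz": [0, 0, 0.283], "spin": 0, "gripper": -1},
  {"xyz": [0, 0, 0.283], "spin": 0, "gripper": -1},
  {"xyz": [0, 0, 0.283], "spin": 0, "gripper": -1},
])

```text
clock: 3.4
position: [0.5568, 0.1258, 0.1847]
tool_rot: [[-0.999, 0.043, -0.002], [0.043, 0.999, -0.0], [0.002, -0.0, -1.0]]
wrist_force: [-0.5, -0.4, 0.5]
grip_width: 0.0003
grip_force: 0.0
```

Emit:
step_arm([
  {"xyz": [0.05, 0, 0.015], "spin": 0, "gripper": -1},
  {"xyz": [0.1, 0, 0.035], "spin": 0, "gripper": -1},
  {"xyz": [0.14, 0, 0.058], "spin": 0, "gripper": -1},
  {"xyz": [0.183, 0, 0.083], "spin": 0, "gripper": -1},
  {"xyz": [0.222, 0, 0.112], "spin": 0, "gripper": -1},
  {"xyz": [0.26, 0, 0.142], "spin": 0, "gripper": -1},
  {"xyz": [0.297, 0, 0.177], "spin": 0, "gripper": -1},
  {"xyz": [0.333, 0, 0.213], "spin": 0, "gripper": -1},
])

```text
clock: 4.2
position: [0.4642, 0.1304, 0.1227]
tool_rot: [[-0.999, 0.043, 0.015], [0.043, 0.999, 0.003], [-0.015, 0.003, -1.0]]
wrist_force: [34.1, -5.0, 23.5]
grip_width: -0.0002
grip_force: 17.2
```

Emit:
step_arm([
  {"xyz": [0, 0, 0], "spin": 0, "gripper": -1},
  {"xyz": [0, 0, 0], "spin": 0, "gripper": -1},
])

```text
clock: 4.4
position: [0.4645, 0.1305, 0.1223]
tool_rot: [[-0.999, 0.044, 0.015], [0.044, 0.999, 0.003], [-0.014, 0.003, -1.0]]
wrist_force: [23.2, 1.6, -10.3]
grip_width: 0.0001
grip_force: 11.5
```

Emit:
step_arm([
  {"xyz": [-0.035, 0, 0], "spin": 0, "gripper": -1},
  {"xyz": [-0.035, 0, -0.15], "spin": 0, "gripper": -1},
  {"xyz": [-0.035, 0, -0.3], "spin": 0, "gripper": -1},
  {"xyz": [-0.035, 0, -0.4], "spin": 0, "gripper": -1},
  {"xyz": [-0.035, 0, -0.4], "spin": 0, "gripper": 0},
])

```text
clock: 4.9
position: [0.4696, 0.1291, 0.2443]
tool_rot: [[-0.999, 0.044, 0.005], [0.044, 0.999, 0.001], [-0.005, 0.002, -1.0]]
wrist_force: [0.8, 0.6, -0.4]
grip_width: 0.0134
grip_force: 0.0
```

```bash
python3 - <<'E'
from h import *
s=env.sense(); print(s["clock"],np.round(s["position"],4),np.round(s["joint_positions"],3))
for c in ["top","side"]:
    im=env.capture(c); cv2.imwrite(f"pics/{c}1.png",im); places(c,["green_handle","green_in","scoop"])
E
```

```text
4.9 [0.4696 0.1291 0.2443] [ 0.265  0.128  1.918 -0.     1.089 -1.261]
top green_handle place_of 0.69 [0.447 0.13  0.133]
top green_in place_of 0.96 [0.648 0.12  0.061]
top scoop place_of 0.63 [0.446 0.299 0.007]
side green_handle place_of 0.9 [0.446 0.131 0.139]
side scoop place_of 0.95 [0.451 0.303 0.005]
```

Emit:
step_arm([
  {"xyz": [-0.04, 0.16, 0], "spin": -0.29, "gripper": 1},
  {"xyz": [-0.04, 0.32, 0], "spin": -0.387, "gripper": 1},
  {"xyz": [-0.04, 0.48, 0.1], "spin": -0.387, "gripper": 1},
  {"xyz": [-0.04, 0.593, 0.25], "spin": -0.387, "gripper": 1},
  {"xyz": [-0.04, 0.593, 0.41], "spin": -0.387, "gripper": 1},
  {"xyz": [-0.04, 0.593, 0.52], "spin": -0.387, "gripper": 1},
  {"xyz": [-0.04, 0.593, 0.52], "spin": -0.387, "gripper": 1},
])

```text
clock: 6.0
position: [0.484, 0.3038, 0.0787]
tool_rot: [[-0.989, -0.15, -0.009], [-0.15, 0.989, -0.006], [0.01, -0.004, -1.0]]
wrist_force: [-1.0, -1.8, 0.5]
grip_width: 0.0854
grip_force: 0.0
```

```bash
python3 - <<'E'
from h import *
s=env.sense(); print(s["clock"],np.round(s["position"],4),np.round(s["joint_positions"],3), s["grip_width"],np.round(s["tool_rot"],3).tolist())
im=env.capture("wrist"); cv2.imwrite("pics/w1.png",im); places("wrist",["scoop","scoop_lip"])
E
```

```text
6.0 [0.484  0.3038 0.0787] [ 0.558  0.476  1.863 -0.     0.813 -1.163] 0.08537213522531925 [[-0.989, -0.15, -0.009], [-0.15, 0.989, -0.006], [0.01, -0.004, -1.0]]
wrist scoop place_of 0.71 [0.455 0.302 0.011]
```

View pics/w1.png

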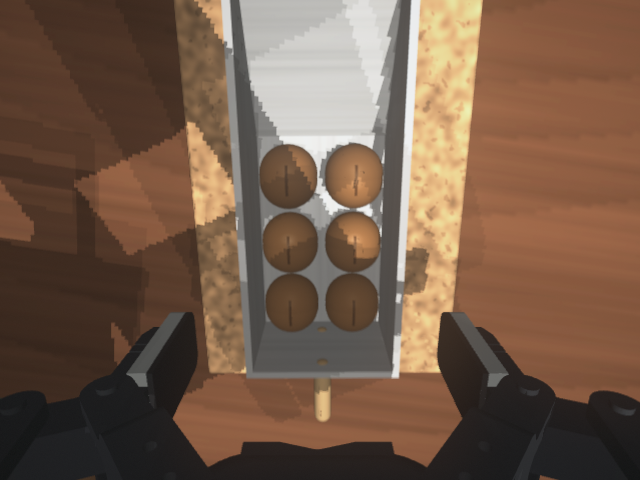

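The wrist picture shows the six nuts inside the scoop at rows 175-305, with the back wall at row 375. The open fingers straddle the scoop symmetrically about column 320.

Emit:
step_arm([
  {"xyz": [0, 0, 0.1], "spin": 0, "gripper": 1},
  {"xyz": [0, 0, 0.17], "spin": 0, "gripper": 1},
  {"xyz": [0, 0, 0.17], "spin": 0, "gripper": 1},
  {"xyz": [0, 0, 0.17], "spin": 0, "gripper": 1},
])

```text
clock: 6.55
position: [0.4893, 0.3062, 0.0356]
tool_rot: [[-0.989, -0.148, 0.002], [-0.148, 0.989, 0.001], [-0.002, 0.001, -1.0]]
wrist_force: [0.5, 0.2, 0.5]
grip_width: 0.0853
grip_force: 0.0
```

Emit:
step_arm([
  {"xyz": [0, 0, 0], "spin": 0, "gripper": -1},
  {"xyz": [0, 0, 0], "spin": 0, "gripper": -1},
  {"xyz": [0, 0, 0], "spin": 0, "gripper": -1},
  {"xyz": [0, 0, 0], "spin": 0, "gripper": -1},
], force=100)

```text
clock: 6.95
position: [0.4894, 0.3065, 0.0363]
tool_rot: [[-0.989, -0.149, 0.003], [-0.149, 0.989, 0.002], [-0.003, 0.001, -1.0]]
wrist_force: [-2.5, -2.6, 14.3]
grip_width: 0.0662
grip_force: 110.6
```

Emit:
step_arm([
  {"xyz": [0, 0, -0.03], "spin": 0, "gripper": -1},
  {"xyz": [0, 0, -0.06], "spin": 0, "gripper": -1},
  {"xyz": [0, 0, -0.09], "spin": 0, "gripper": -1},
  {"xyz": [0, 0, -0.09], "spin": 0, "gripper": -1},
  {"xyz": [0, 0, -0.09], "spin": 0, "gripper": -1},
])

```text
clock: 7.45
position: [0.4882, 0.3058, 0.0608]
tool_rot: [[-0.989, -0.149, 0.001], [-0.149, 0.989, 0.0], [-0.001, 0.0, -1.0]]
wrist_force: [0.5, -0.1, -2.8]
grip_width: 0.066
grip_force: 111.4
```

```bash
python3 - <<'E'
from h import *
s=env.sense(); print(s["clock"],np.round(s["position"],4),s["wrist_force"],s["wrist_torque"],s["grip_width"])
ims=[]
for c,x,y in [("side",375,160),("top",140,240)]:
    im=env.capture(c); places(c,["scoop","scoop_lip"]); ims.append(cv2.resize(im[y:y+100,x:x+100],(400,400),interpolation=cv2.INTER_CUBIC))
cv2.imwrite("pics/lift.png",np.hstack(ims))
env.capture("wrist");places("wrist",["scoop","scoop_lip"])
E
```

```text
7.45 [0.4882 0.3058 0.0608] [ 0.54640023 -0.05600157 -2.76877245] [-0.03907307 -0.03245867  0.03633927] 0.06602792418338475
side scoop place_of 0.91 [0.448 0.3   0.031]
side scoop_lip place_of 0.75 [0.357 0.287 0.065]
top scoop place_of 0.62 [0.444 0.3   0.032]
top scoop_lip place_of 0.88 [0.356 0.285 0.065]
wrist scoop place_of 0.73 [0.44  0.28  0.043]
wrist scoop place_of 0.65 [0.45  0.301 0.029]
```

View pics/lift.png

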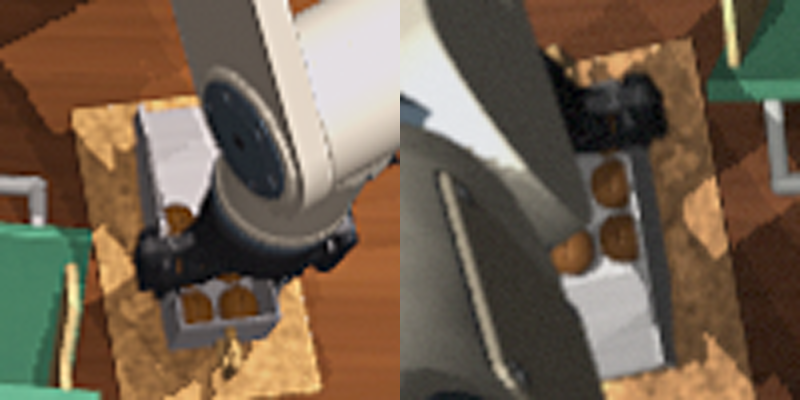

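The picture shows the scoop lifted level: its underside is at about z 0.031 and the lip at 0.065. Next I'll see whether a light grip lets it droop. The mat limits the tilt to about 20 degrees at this height.

Emit:
step_arm([
  {"xyz": [0, 0, 0], "spin": 0, "gripper": -1},
  {"xyz": [0, 0, 0], "spin": 0, "gripper": -1},
  {"xyz": [0, 0, 0], "spin": 0, "gripper": -1},
  {"xyz": [0, 0, 0], "spin": 0, "gripper": -1},
], force=20)

```text
clock: 8.3
position: [0.4881, 0.3057, 0.0605]
tool_rot: [[-0.989, -0.149, 0.0], [-0.149, 0.989, 0.0], [-0.0, 0.0, -1.0]]
wrist_force: [0.3, 0.2, -3.7]
grip_width: 0.0663
grip_force: 111.4
```

```bash
python3 - <<'E'
from h import *
s=env.sense(); print(s["clock"],np.round(s["position"],4),s["wrist_force"],s["wrist_torque"],s["grip_width"],s["grip_force"])
for c in ("side","top"):
    env.capture(c); places(c,["scoop","scoop_lip"])
E
```

```text
8.3 [0.4881 0.3057 0.0605] [ 0.26195744  0.19784653 -3.70034379] [-0.01288387 -0.06336183 -0.01020187] 0.06625073260268961 111.37891888618469
side scoop place_of 0.67 [0.444 0.128 0.139]
side scoop place_of 0.64 [0.448 0.299 0.028]
side scoop_lip place_of 0.56 [0.357 0.285 0.061]
top scoop place_of 0.82 [0.443 0.301 0.029]
top scoop place_of 0.61 [0.648 0.119 0.06 ]
top scoop_lip place_of 0.68 [0.357 0.281 0.065]
```

Emit:
step_arm([
  {"xyz": [0, 0, 0.04], "spin": 0, "gripper": 0.45},
  {"xyz": [0, 0, 0.04], "spin": 0, "gripper": 0.45},
  {"xyz": [0, 0, 0.04], "spin": 0, "gripper": 0.45},
], force=20)

```text
clock: 8.9
position: [0.4876, 0.3054, 0.0477]
tool_rot: [[-0.989, -0.149, -0.001], [-0.149, 0.989, -0.001], [0.001, -0.001, -1.0]]
wrist_force: [0.1, 0.1, -3.0]
grip_width: 0.066
grip_force: 111.4
```

Emit:
step_arm([
  {"xyz": [0, 0, 0.035], "spin": 0, "gripper": 0.4},
  {"xyz": [0, 0, 0.035], "spin": 0, "gripper": 0.8},
  {"xyz": [0, 0, 0.035], "spin": 0, "gripper": 0.8},
  {"xyz": [0, 0, 0.035], "spin": 0, "gripper": 0.8},
  {"xyz": [0, 0, 0.035], "spin": 0, "gripper": -1},
  {"xyz": [0, 0, 0.035], "spin": 0, "gripper": -1},
  {"xyz": [0, 0, 0.035], "spin": 0, "gripper": -1},
  {"xyz": [0, 0, 0.035], "spin": 0, "gripper": -1},
], force=20)

```text
clock: 9.7
position: [0.4883, 0.3058, 0.0384]
tool_rot: [[-0.989, -0.149, 0.001], [-0.149, 0.989, 0.0], [-0.001, 0.0, -1.0]]
wrist_force: [0.2, -0.9, 6.1]
grip_width: 0.0675
grip_force: 23.4
```

Emit:
step_arm([
  {"xyz": [0, 0, -0.03], "spin": 0, "gripper": -1},
  {"xyz": [0, 0, -0.06], "spin": 0, "gripper": -1},
  {"xyz": [0, 0, -0.09], "spin": 0, "gripper": -1},
  {"xyz": [0, 0, -0.09], "spin": 0, "gripper": -1},
  {"xyz": [0, 0, -0.09], "spin": 0, "gripper": -1},
], force=20)

```text
clock: 10.2
position: [0.4882, 0.3058, 0.0654]
tool_rot: [[-0.989, -0.149, 0.001], [-0.149, 0.989, 0.0], [-0.001, 0.0, -1.0]]
wrist_force: [-0.2, -0.1, -3.8]
grip_width: 0.0674
grip_force: 23.7
```

```bash
python3 - <<'E'
from h import *
s=env.sense(); print(s["clock"],np.round(s["position"],4),s["wrist_force"],s["wrist_torque"],s["grip_width"],s["grip_force"])
for c in ("side","top"):
    env.capture(c); places(c,["scoop","scoop_lip"])
E
```

```text
10.2 [0.4882 0.3058 0.0654] [-0.17257782 -0.11440824 -3.80187811] [ 0.04077145 -0.0573146  -0.0622892 ] 0.06736501955554544 23.699930012226105
side scoop place_of 0.66 [0.447 0.297 0.035]
side scoop place_of 0.19 [0.357 0.286 0.065]
side scoop_lip place_of 0.79 [0.359 0.286 0.064]
top scoop place_of 0.72 [0.443 0.3   0.033]
top scoop_lip place_of 0.95 [0.354 0.283 0.066]
```

The scoop still lifts level with a 23 N grip, so I'll lever it. First I'll pre-tilt it to about 27 degrees on the left top edge of the green cabinet. The nuts stay in below 35 degrees. After that I'll turn it mouth-to-back and finish tilting it on the panel's top edge.

Emit:
step_arm([
  {"xyz": [0, 0, -0.1], "spin": 0, "gripper": -1},
  {"xyz": [0, 0, -0.2], "spin": 0, "gripper": -1},
  {"xyz": [0, 0, -0.3], "spin": 0, "gripper": -1},
  {"xyz": [-0.08, -0.07, -0.4], "spin": 0.2, "gripper": -1},
  {"xyz": [-0.16, -0.14, -0.5], "spin": 0.4, "gripper": -1},
  {"xyz": [-0.24, -0.21, -0.6], "spin": 0.6, "gripper": -1},
  {"xyz": [-0.33, -0.28, -0.7], "spin": 0.8, "gripper": -1},
  {"xyz": [-0.41, -0.348, -0.783], "spin": 1, "gripper": -1},
])

```text
clock: 11.3
position: [0.6264, 0.2199, 0.3016]
tool_rot: [[-0.938, 0.348, 0.001], [0.348, 0.938, 0.0], [-0.001, 0.001, -1.0]]
wrist_force: [0.8, -0.0, -2.3]
grip_width: 0.0675
grip_force: 25.4
```

Emit:
step_arm([
  {"xyz": [0, 0, 0], "spin": 0.2, "gripper": -1},
  {"xyz": [0, 0, 0], "spin": 0.4, "gripper": -1},
  {"xyz": [0, 0, 0], "spin": 0.6, "gripper": -1},
  {"xyz": [0, 0, 0], "spin": 0.8, "gripper": -1},
  {"xyz": [0, 0, 0], "spin": 1, "gripper": -1},
])

```text
clock: 11.8
position: [0.6249, 0.2206, 0.2993]
tool_rot: [[-0.656, 0.755, -0.001], [0.755, 0.656, -0.0], [0.0, -0.001, -1.0]]
wrist_force: [0.4, -0.4, -2.3]
grip_width: 0.0678
grip_force: 25.4
```

Emit:
step_arm([
  {"xyz": [0, 0, 0], "spin": 0.2, "gripper": -1},
  {"xyz": [0, 0, 0], "spin": 0.4, "gripper": -1},
  {"xyz": [0, 0, 0], "spin": 0.6, "gripper": -1},
  {"xyz": [0, 0, 0], "spin": 0.8, "gripper": -1},
  {"xyz": [0, 0, 0], "spin": 1, "gripper": -1},
])

```text
clock: 12.3
position: [0.6249, 0.2207, 0.2993]
tool_rot: [[-0.214, 0.977, -0.001], [0.977, 0.214, -0.0], [-0.0, -0.001, -1.0]]
wrist_force: [-0.3, 0.5, -2.9]
grip_width: 0.0679
grip_force: 25.3
```

Emit:
step_arm([
  {"xyz": [0, 0, 0], "spin": 0.2, "gripper": -1},
  {"xyz": [0, 0, 0], "spin": 0.4, "gripper": -1},
  {"xyz": [0, 0, 0], "spin": 0.53, "gripper": -1},
  {"xyz": [0, 0, 0], "spin": 0.53, "gripper": -1},
  {"xyz": [0, 0, 0], "spin": 0.53, "gripper": -1},
])

```text
clock: 12.8
position: [0.625, 0.2207, 0.2995]
tool_rot: [[0.043, 0.999, -0.001], [0.999, -0.043, -0.0], [-0.0, -0.001, -1.0]]
wrist_force: [0.4, -0.1, -2.2]
grip_width: 0.0673
grip_force: 25.4
```

```bash
python3 - <<'E'
from h import *
s=env.sense(); print(s["clock"],np.round(s["position"],4),np.round(s["joint_positions"],3),s["grip_force"])
ims=[]
for c,x,y in (("side",330,150),("top",120,100)):
    im=env.capture(c); cv2.imwrite(f"pics/{c}2.png",im); places(c,["scoop","scoop_lip"])
    ims.append(cv2.resize(im[y:y+150,x:x+150],(400,400),interpolation=cv2.INTER_CUBIC))
cv2.imwrite("pics/pre.png",np.hstack(ims))
E
```

```text
12.8 [0.625  0.2207 0.2995] [ 0.337  0.366  1.48  -0.     1.297  0.38 ] 25.369237661361694
side scoop place_of 0.76 [0.627 0.262 0.266]
side scoop place_of 0.45 [ 0.451 -0.301 -0.001]
side scoop_lip place_of 0.88 [0.63  0.354 0.297]
```

View pics/pre.png

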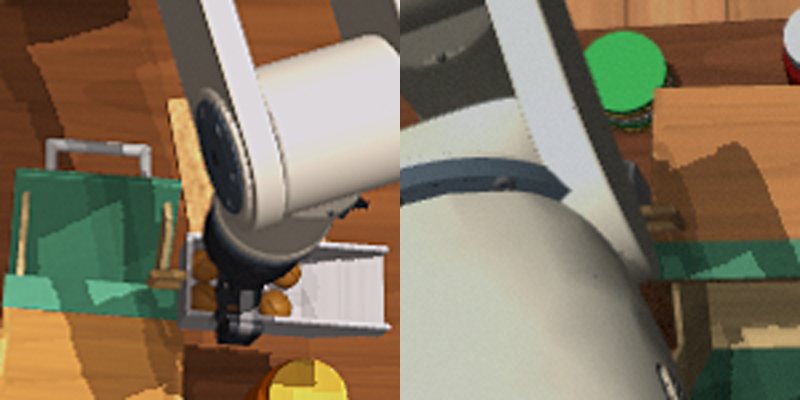

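The picture shows the scoop level, mouth to the left, nuts inside, with its back just over the cabinet's left edge. Next I'll lower it onto the edge.

Emit:
step_arm([
  {"xyz": [0, 0, 0.07], "spin": 0, "gripper": -1},
  {"xyz": [0, 0, 0.13], "spin": 0, "gripper": -1},
  {"xyz": [0, 0, 0.17], "spin": 0, "gripper": -1},
  {"xyz": [0, 0, 0.185], "spin": 0, "gripper": -1},
  {"xyz": [0, 0, 0.2], "spin": 0, "gripper": -1},
  {"xyz": [0, 0, 0.21], "spin": 0, "gripper": -1},
  {"xyz": [0, 0, 0.22], "spin": 0, "gripper": -1},
  {"xyz": [0, 0, 0.22], "spin": 0, "gripper": -1},
])

```text
clock: 13.9
position: [0.6256, 0.2244, 0.2386]
tool_rot: [[0.045, 0.999, 0.003], [0.999, -0.045, 0.007], [0.007, 0.003, -1.0]]
wrist_force: [-10.1, 11.2, 20.6]
grip_width: 0.0676
grip_force: 30.9
```

```bash
python3 - <<'E'
from h import *
s=env.sense(); print(s["clock"],np.round(s["position"],4),s["wrist_force"],s["grip_force"])
im=env.capture("side"); cv2.imwrite("pics/side3.png",im); places("side",["scoop","scoop_lip"])
env.capture("wrist"); places("wrist",["scoop","scoop_lip"])
E
```

```text
13.9 [0.6256 0.2244 0.2386] [-10.06037624  11.18752041  20.64798247] 30.893120169639587
side scoop place_of 0.95 [0.626 0.262 0.202]
side scoop_lip place_of 0.95 [0.63  0.358 0.223]
wrist scoop place_of 0.63 [0.627 0.258 0.2  ]
wrist scoop_lip place_of 0.3 [0.611 0.275 0.216]
```

Emit:
step_arm([
  {"xyz": [0, 0, 0.015], "spin": 0, "gripper": -1},
  {"xyz": [0, 0, 0.03], "spin": 0, "gripper": -1},
  {"xyz": [0, 0, 0.045], "spin": 0, "gripper": -1},
  {"xyz": [0, 0, 0.045], "spin": 0, "gripper": -1},
])

```text
clock: 14.6
position: [0.6257, 0.2268, 0.2267]
tool_rot: [[0.045, 0.999, 0.004], [0.999, -0.045, 0.011], [0.011, 0.004, -1.0]]
wrist_force: [-14.5, 20.3, 28.5]
grip_width: 0.0676
grip_force: 42.5
```

```bash
python3 - <<'E'
from h import *
s=env.sense(); print(s["clock"],np.round(s["position"],4),s["wrist_force"],s["grip_force"])
im=env.capture("side"); cv2.imwrite("pics/side4.png",im); places("side",["scoop","scoop_lip"])
E
```

```text
14.6 [0.6257 0.2268 0.2267] [-14.47058776  20.32162123  28.46476925] 42.5367146730423
side scoop place_of 0.62 [0.628 0.261 0.19 ]
side scoop_lip place_of 0.22 [ 0.691 -0.358 -0.   ]
```

```bash
python3 - <<'E'
from h import *
a=cv2.imread("pics/side4.png")[180:330,330:480]
im=env.capture("wrist"); cv2.imwrite("pics/w4.png",im)
cv2.imwrite("pics/lev.png",np.hstack([cv2.resize(a,(400,400),interpolation=cv2.INTER_CUBIC),cv2.resize(im,(400,300))[:,:400] if 0 else cv2.copyMakeBorder(cv2.resize(im,(400,300)),0,100,0,0,cv2.BORDER_CONSTANT)]))
E
```

```text
(no output)
```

View pics/lev.png

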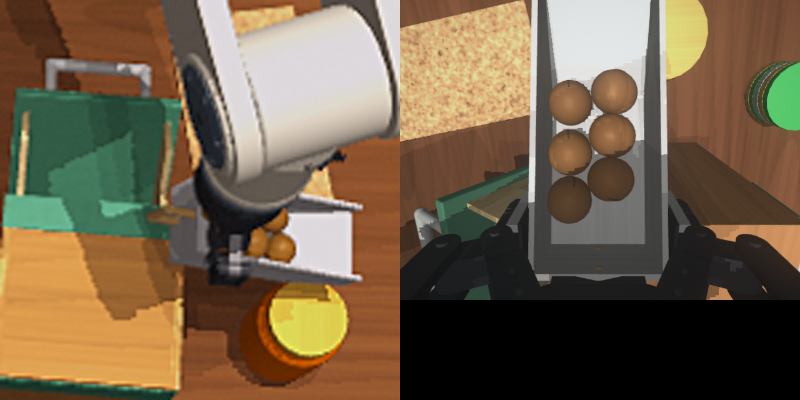

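The picture shows the scoop still between the fingers with its back at the cabinet edge and the nuts gathered on the floor towards the ramp. I can't judge the tilt by eye, so I'll measure it from the rim points.

```bash
cat >> h.py <<'E'
def onplane(cam,px,p0,n):
    o,d=ray(cam,px); return o+d*np.dot(np.array(p0)-o,n)/np.dot(d,n)
E
python3 - <<'E'
from h import *
P=lambda X,Y:((X+.5)*150/400-.5+330,(Y+.5)*150/400-.5+180)
ex=np.array([.999,-.045,0])  # across scoop
tc=np.array([.6257,.2268,0])
for nm,X,Y,o in [("far rim mouth",352,208,-.033),("near rim mouth",362,278,.033),("far rim back",183,183,-.033),("near rim mid",240,256,.033),("far rim mid",330,204,-.033)]:
    print(nm,np.round(onplane("side",P(X,Y),tc+ex*o,ex),3))
s=env.sense();print(s["clock"],np.round(s["position"],4),s["wrist_force"])
E
```

```text
far rim mouth [0.598 0.354 0.201]
near rim mouth [0.665 0.356 0.212]
far rim back [0.591 0.198 0.238]
near rim mid [0.659 0.242 0.257]
far rim mid [0.597 0.332 0.208]
14.8 [0.6257 0.2268 0.2267] [-15.29877768  19.46129051  29.53489869]
```

Rim points give a tilt of about 15 degrees so far, and some slip in the pads. There's a better lever for the rest: the underside edge of the cabinet's top over the opening. Raising the scoop with its wall tops under that edge pushes the mouth down with an arm of about 100 mm. I'll lift, turn the mouth to the cabinet and measure.

Emit:
step_arm([
  {"xyz": [0, 0, -0.08], "spin": 0, "gripper": -1},
  {"xyz": [0, 0, -0.16], "spin": 0, "gripper": -1},
  {"xyz": [0, 0, -0.24], "spin": 0, "gripper": -1},
  {"xyz": [0, 0, -0.3], "spin": 0, "gripper": -1},
  {"xyz": [0, 0, -0.3], "spin": 0, "gripper": -1},
])

```text
clock: 15.3
position: [0.6268, 0.2214, 0.3141]
tool_rot: [[0.045, 0.999, 0.006], [0.999, -0.045, 0.002], [0.002, 0.006, -1.0]]
wrist_force: [0.3, -0.9, -2.5]
grip_width: 0.0675
grip_force: 38.7
```

Emit:
step_arm([
  {"xyz": [-0.04, -0.1, 0], "spin": 0.15, "gripper": -1},
  {"xyz": [-0.09, -0.2, 0], "spin": 0.3, "gripper": -1},
  {"xyz": [-0.13, -0.3, 0], "spin": 0.45, "gripper": -1},
  {"xyz": [-0.18, -0.4, 0], "spin": 0.6, "gripper": -1},
  {"xyz": [-0.22, -0.5, 0], "spin": 0.75, "gripper": -1},
  {"xyz": [-0.26, -0.6, 0], "spin": 0.9, "gripper": -1},
  {"xyz": [-0.31, -0.7, 0], "spin": 1, "gripper": -1},
  {"xyz": [-0.352, -0.8, 0], "spin": 1, "gripper": -1},
])

```text
clock: 16.1
position: [0.379, 0.1254, 0.3095]
tool_rot: [[0.52, 0.854, -0.001], [0.854, -0.52, -0.0], [-0.001, -0.001, -1.0]]
wrist_force: [-0.0, 1.1, -1.3]
grip_width: 0.0677
grip_force: 38.5
```

Emit:
step_arm([
  {"xyz": [0, 0, 0], "spin": 0.25, "gripper": -1},
  {"xyz": [0, 0, 0], "spin": 0.5, "gripper": -1},
  {"xyz": [0, 0, 0], "spin": 0.75, "gripper": -1},
  {"xyz": [0, 0, 0], "spin": 1, "gripper": -1},
])

```text
clock: 16.5
position: [0.3803, 0.126, 0.3098]
tool_rot: [[0.867, 0.497, -0.0], [0.497, -0.867, -0.0], [-0.0, -0.0, -1.0]]
wrist_force: [0.6, 0.5, -3.3]
grip_width: 0.0675
grip_force: 38.5
```

Emit:
step_arm([
  {"xyz": [0, 0, 0], "spin": 0.25, "gripper": -1},
  {"xyz": [0, 0, 0], "spin": 0.5, "gripper": -1},
  {"xyz": [0, 0, 0], "spin": 0.75, "gripper": -1},
  {"xyz": [0, 0, 0], "spin": 1, "gripper": -1},
  {"xyz": [0, 0, 0], "spin": 1.0, "gripper": -1},
])

```text
clock: 17.0
position: [0.3803, 0.126, 0.3097]
tool_rot: [[1.0, 0.024, -0.001], [0.024, -1.0, -0.0], [-0.001, 0.0, -1.0]]
wrist_force: [-1.1, 0.1, -2.6]
grip_width: 0.0671
grip_force: 38.5
```

Emit:
step_arm([
  {"xyz": [0, 0, 0], "spin": 0.14, "gripper": -1},
  {"xyz": [0, 0, 0], "spin": 0.14, "gripper": -1},
])

```text
clock: 17.2
position: [0.3805, 0.126, 0.31]
tool_rot: [[0.999, -0.042, -0.0], [-0.042, -0.999, -0.0], [-0.0, 0.0, -1.0]]
wrist_force: [-0.0, 0.1, -1.8]
grip_width: 0.0674
grip_force: 38.5
```

```bash
python3 - <<'E'
from h import *
s=env.sense(); print(s["clock"],np.round(s["position"],4),np.round(s["joint_positions"],3),s["grip_force"],s["grip_width"])
ims=[]
for c,x,y in (("side",300,80),("top",180,200)):
    im=env.capture(c); cv2.imwrite(f"pics/{c}5.png",im); places(c,["scoop","scoop_lip"])
    ims.append(cv2.resize(im[y:y+160,x:x+160],(400,400),interpolation=cv2.INTER_CUBIC))
im=env.capture("wrist"); places("wrist",["scoop","scoop_lip"])
cv2.imwrite("pics/turn.png",np.hstack(ims))
E
```

```text
17.2 [0.3805 0.126  0.31  ] [ 0.316 -0.084  1.985  0.     1.242  1.929] 38.48819375038147 0.06740933599235155
side scoop place_of 0.85 [0.41  0.126 0.273]
top scoop_lip place_of 0.72 [0.505 0.118 0.271]
wrist scoop place_of 0.59 [0.412 0.126 0.274]
wrist scoop_lip place_of 0.23 [0.404 0.141 0.292]
```

View pics/turn.png

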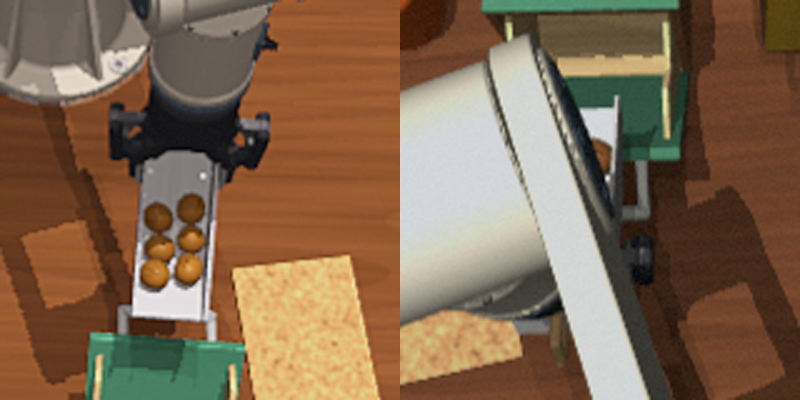

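The picture shows all six nuts still in the scoop. The mouth now faces the green opening, with its rim ends at about (352,205) and (384,207) in the side picture. Next I'll measure the rim.

```bash
python3 - <<'E'
from h import *
P=lambda X,Y,x0,y0:((X+.5)*.4-.5+x0,(Y+.5)*.4-.5+y0)
ey=np.array([.044,.999,0]); tc=np.array([.3805,.126,0])
for X,Y,o in((133,314,-.033),(210,317,.033),(152,155,-.033),(218,155,.033)):
    p=onplane("side",P(X,Y,300,80),tc+ey*o,ey); print(np.round(p,3))
p=onplane("top",P(619-400,97,180,200),tc-ey*.033,ey); print("top right rim mouth",np.round(p,3))
print("lintel/back-of-panel: panel top edge from top view")
# panel top edge corners in top crop: (624-400?,..)
for X,Y in((682,158),(686,70)): print(np.round(onz("top",P(X-400,Y,180,200),.175),3))
for X,Y in((485,10),(680,10)): print(np.round(onz("top",P(X-400,Y,180,200),.21),3))
E
```

```text
[0.517 0.087 0.311]
[0.527 0.153 0.335]
[0.461 0.089 0.5  ]
[0.374 0.159 0.343]
top right rim mouth [0.511 0.087 0.275]
lintel/back-of-panel: panel top edge from top view
[0.481 0.048 0.175]
[0.556 0.041 0.175]
[0.608 0.2   0.21 ]
[0.597 0.041 0.21 ]
```

```bash
python3 - <<'E'
from h import *
P=lambda X,Y,x0,y0:((X+.5)*.4-.5+x0,(Y+.5)*.4-.5+y0)
print(np.round(tri(("side",P(132,315,300,80)),("top",P(619-400,97,180,200))),4))
for c in("top","side"): places(c,["scoop","scoop_lip","green_handle","green_hinge"]) 
E
```

```text
[0.5082 0.0868 0.2857]
top scoop_lip place_of 0.72 [0.505 0.118 0.271]
top green_handle place_of 0.66 [ 0.685  0.327 -0.006]
top green_hinge place_of 0.68 [0.591 0.123 0.014]
side scoop place_of 0.85 [0.41  0.126 0.273]
side green_handle place_of 0.85 [0.446 0.128 0.139]
side green_hinge place_of 0.71 [0.415 0.112 0.287]
```

Emit:
step_arm([
  {"xyz": [0.02, -0.01, 0.07], "spin": 0, "gripper": -1},
  {"xyz": [0.04, -0.019, 0.14], "spin": 0, "gripper": -1},
  {"xyz": [0.054, -0.019, 0.217], "spin": 0, "gripper": -1},
  {"xyz": [0.054, -0.019, 0.217], "spin": 0, "gripper": -1},
  {"xyz": [0.054, -0.019, 0.217], "spin": 0, "gripper": -1},
])

```text
clock: 18.55
position: [0.3969, 0.131, 0.2455]
tool_rot: [[0.999, -0.044, -0.001], [-0.044, -0.999, -0.0], [-0.001, 0.0, -1.0]]
wrist_force: [-0.4, -0.5, -2.7]
grip_width: 0.0675
grip_force: 38.4
```

Emit:
step_arm([
  {"xyz": [0.06, 0, 0.022], "spin": 0, "gripper": -1},
  {"xyz": [0.12, 0, 0.044], "spin": 0, "gripper": -1},
  {"xyz": [0.18, 0, 0.066], "spin": 0, "gripper": -1},
  {"xyz": [0.24, 0, 0.087], "spin": 0, "gripper": -1},
  {"xyz": [0.313, 0, 0.113], "spin": 0, "gripper": -1},
  {"xyz": [0.313, 0, 0.113], "spin": 0, "gripper": -1},
])

```text
clock: 19.15
position: [0.4935, 0.127, 0.2122]
tool_rot: [[0.999, -0.045, 0.002], [-0.045, -0.999, 0.0], [0.002, -0.001, -1.0]]
wrist_force: [0.1, 1.0, -2.8]
grip_width: 0.0673
grip_force: 38.4
```

```bash
python3 - <<'E'
from h import *
s=env.sense(); print(s["clock"],np.round(s["position"],4),s["wrist_force"],s["grip_force"])
ims=[]
for c,x,y in (("side",290,140),("top",180,130)):
    im=env.capture(c); places(c,["scoop","scoop_lip","green_handle"])
    ims.append(cv2.resize(im[y:y+160,x:x+160],(400,400),interpolation=cv2.INTER_CUBIC))
cv2.imwrite("pics/ent.png",np.hstack(ims))
E
```

```text
19.15 [0.4935 0.127  0.2122] [ 0.14837049  1.02083354 -2.78467266] 38.37931752204895
side scoop place_of 0.74 [0.525 0.124 0.177]
side scoop_lip place_of 0.61 [0.619 0.12  0.172]
top scoop place_of 0.72 [0.516 0.126 0.176]
top scoop place_of 0.2 [ 0.692 -0.359 -0.001]
```

View pics/ent.png

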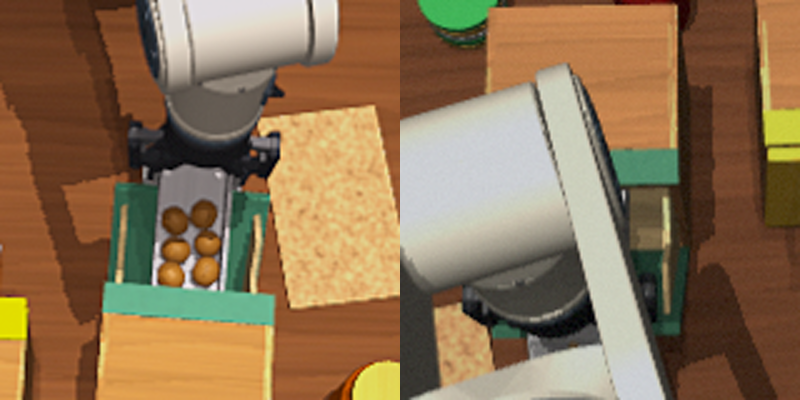

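The picture shows the mouth under the cabinet's top edge, inside the opening and clear of both sides, with all six nuts in the scoop. Now I'll raise it along an arc about the edge.

Emit:
step_arm([
  {"xyz": [0, 0, -0.033], "spin": 0, "gripper": -1},
  {"xyz": [0.003, 0, -0.052], "spin": 0, "gripper": -1},
  {"xyz": [0.008, 0, -0.067], "spin": 0, "gripper": -1},
  {"xyz": [0.015, 0, -0.083], "spin": 0, "gripper": -1},
  {"xyz": [0.022, 0, -0.098], "spin": 0, "gripper": -1},
  {"xyz": [0.03, 0, -0.113], "spin": 0, "gripper": -1},
  {"xyz": [0.037, 0, -0.128], "spin": 0, "gripper": -1},
  {"xyz": [0.047, 0, -0.142], "spin": 0, "gripper": -1},
])

```text
clock: 20.35
position: [0.5049, 0.1263, 0.2542]
tool_rot: [[0.999, -0.044, -0.001], [-0.044, -0.999, -0.0], [-0.001, 0.0, -1.0]]
wrist_force: [-1.8, 1.3, -5.7]
grip_width: 0.0673
grip_force: 39.8
```

```bash
python3 - <<'E'
from h import *
s=env.sense(); print(s["clock"],np.round(s["position"],4),s["wrist_force"],s["grip_force"],s["grip_width"])
for c in ("side","wrist"):
    im=env.capture(c); cv2.imwrite(f"pics/{c}6.png",im); places(c,["scoop","scoop_lip"]); 
    for n in ["nut0"]:
        for d in env.spot_in(c,n): print(c,n,round(d["p"],2),np.round(w(c,d["point"]),3))
E
```

```text
20.35 [0.5049 0.1263 0.2542] [-1.79588211  1.29893872 -5.73944773] 39.81960654258728 0.06727968677055773
side scoop_lip place_of 0.91 [0.605 0.124 0.177]
side scoop_lip place_of 0.74 [0.552 0.109 0.203]
side nut0 0.64 [0.535 0.136 0.227]
side nut0 0.6 [0.562 0.135 0.211]
side nut0 0.46 [ 0.602 -0.107  0.209]
side nut0 0.39 [0.591 0.137 0.208]
wrist scoop place_of 0.85 [0.513 0.127 0.21 ]
wrist scoop place_of 0.58 [0.536 0.107 0.209]
wrist scoop_lip place_of 0.77 [0.605 0.119 0.176]
wrist scoop_lip place_of 0.36 [0.445 0.3   0.005]
wrist nut0 0.93 [0.543 0.108 0.22 ]
wrist nut0 0.83 [0.59  0.135 0.204]
wrist nut0 0.74 [0.538 0.141 0.222]
wrist nut0 0.67 [0.588 0.104 0.209]
wrist nut0 0.62 [0.562 0.104 0.207]
wrist nut0 0.59 [0.565 0.133 0.208]
```

Tilt is about 40 degrees, forces are small, and the nuts are moving to the lip. I'll continue slowly.

Emit:
step_arm([
  {"xyz": [0.005, 0, -0.008], "spin": 0, "gripper": -1},
  {"xyz": [0.01, 0, -0.017], "spin": 0, "gripper": -1},
  {"xyz": [0.017, 0, -0.025], "spin": 0, "gripper": -1},
  {"xyz": [0.023, 0, -0.032], "spin": 0, "gripper": -1},
  {"xyz": [0.03, 0, -0.04], "spin": 0, "gripper": -1},
  {"xyz": [0.037, 0, -0.047], "spin": 0, "gripper": -1},
  {"xyz": [0.043, 0, -0.055], "spin": 0, "gripper": -1},
  {"xyz": [0.05, 0, -0.062], "spin": 0, "gripper": -1},
])

```text
clock: 21.55
position: [0.5202, 0.1256, 0.2727]
tool_rot: [[0.999, -0.044, -0.0], [-0.044, -0.999, -0.0], [-0.0, 0.0, -1.0]]
wrist_force: [-1.8, -0.7, -6.1]
grip_width: 0.0675
grip_force: 41.2
```

Emit:
step_arm([
  {"xyz": [0.007, 0, -0.007], "spin": 0, "gripper": -1},
  {"xyz": [0.013, 0, -0.014], "spin": 0, "gripper": -1},
  {"xyz": [0.022, 0, -0.02], "spin": 0, "gripper": -1},
  {"xyz": [0.03, 0, -0.027], "spin": 0, "gripper": -1},
  {"xyz": [0.038, 0, -0.033], "spin": 0, "gripper": -1},
  {"xyz": [0.047, 0, -0.039], "spin": 0, "gripper": -1},
  {"xyz": [0.057, 0, -0.047], "spin": 0, "gripper": -1},
  {"xyz": [0.057, 0, -0.047], "spin": 0, "gripper": -1},
])

```text
clock: 22.35
position: [0.5377, 0.1249, 0.2871]
tool_rot: [[0.999, -0.044, 0.001], [-0.044, -0.999, 0.0], [0.001, -0.0, -1.0]]
wrist_force: [-2.4, 0.3, -3.7]
grip_width: 0.0673
grip_force: 42.2
```

```bash
python3 - <<'E'
from h import *
s=env.sense(); print(s["clock"],np.round(s["position"],4),s["wrist_force"],s["grip_force"],s["grip_width"])
for c in ("side","wrist","top"):
    im=env.capture(c); cv2.imwrite(f"pics/{c}7.png",im); places(c,["scoop","scoop_lip","green_handle"]); 
    for n in ["nut0"]:
        for d in env.spot_in(c,n): print(c,n,round(d["p"],2),np.round(w(c,d["point"]),3))
E
```

```text
22.35 [0.5377 0.1249 0.2871] [-2.3670464   0.27461298 -3.73118726] 42.15039074420929 0.06729372592845707
side scoop place_of 0.75 [0.521 0.124 0.247]
side scoop_lip place_of 0.87 [0.594 0.124 0.179]
side green_handle place_of 0.31 [ 0.692 -0.355  0.003]
side nut0 0.69 [0.566 0.134 0.227]
side nut0 0.67 [0.568 0.108 0.229]
side nut0 0.56 [0.549 0.112 0.242]
side nut0 0.52 [0.543 0.136 0.248]
side nut0 0.51 [0.587 0.138 0.216]
side nut0 0.23 [0.692 0.319 0.132]
wrist scoop place_of 0.61 [0.522 0.128 0.243]
wrist scoop place_of 0.43 [0.442 0.3   0.006]
wrist scoop_lip place_of 0.81 [0.596 0.119 0.18 ]
wrist nut0 0.95 [0.554 0.109 0.243]
wrist nut0 0.93 [0.59  0.104 0.213]
wrist nut0 0.93 [0.568 0.137 0.225]
wrist nut0 0.88 [0.569 0.108 0.226]
wrist nut0 0.87 [0.548 0.143 0.247]
wrist nut0 0.71 [0.482 0.313 0.005]
wrist nut0 0.69 [0.593 0.135 0.213]
wrist nut0 0.54 [0.555 0.176 0.148]
top scoop place_of 0.49 [0.516 0.123 0.243]
```

The scoop is at about 63 degrees, but the cabinet edge runs across its mouth and holds the nuts in. Friction keeps the tilt, so I'll lower it straight down into the trough opening to free the mouth.

Emit:
step_arm([
  {"xyz": [-0.01, 0, 0.05], "spin": 0, "gripper": -1},
  {"xyz": [-0.02, 0, 0.1], "spin": 0, "gripper": -1},
  {"xyz": [-0.03, 0, 0.15], "spin": 0, "gripper": -1},
  {"xyz": [-0.03, 0, 0.18], "spin": 0, "gripper": -1},
  {"xyz": [-0.03, 0, 0.18], "spin": 0, "gripper": -1},
  {"xyz": [-0.03, 0, 0.18], "spin": 0, "gripper": -1},
  {"xyz": [-0.03, 0, 0.18], "spin": 0, "gripper": -1},
  {"xyz": [-0.03, 0, 0.18], "spin": 0, "gripper": -1},
])

```text
clock: 23.9
position: [0.5286, 0.1254, 0.2334]
tool_rot: [[0.999, -0.044, 0.001], [-0.044, -0.999, 0.0], [0.001, -0.0, -1.0]]
wrist_force: [0.1, 0.5, -1.2]
grip_width: 0.0675
grip_force: 42.2
```

```bash
python3 - <<'E'
from h import *
s=env.sense(); print(s["clock"],np.round(s["position"],4),s["wrist_force"],s["grip_force"],s["grip_width"])
for c in ("side","wrist","top"):
    im=env.capture(c); cv2.imwrite(f"pics/{c}8.png",im); places(c,["scoop","scoop_lip","green_handle"]); 
    for n in ["nut0"]:
        for d in env.spot_in(c,n): print(c,n,round(d["p"],2),np.round(w(c,d["point"]),3))
E
```

```text
23.9 [0.5286 0.1254 0.2334] [ 0.12036172  0.46480522 -1.19366702] 42.195308804512024 0.06752524095472057
side scoop place_of 0.86 [0.511 0.127 0.191]
side scoop_lip place_of 0.58 [0.585 0.121 0.128]
side green_handle place_of 0.68 [0.445 0.302 0.003]
side green_handle place_of 0.2 [0.682 0.332 0.003]
wrist scoop place_of 0.82 [0.511 0.127 0.187]
wrist scoop place_of 0.43 [0.6   0.123 0.017]
wrist scoop_lip place_of 0.87 [0.588 0.121 0.126]
wrist nut0 0.91 [0.604 0.173 0.048]
wrist nut0 0.87 [0.598 0.137 0.053]
wrist nut0 0.74 [0.598 0.108 0.049]
wrist nut0 0.68 [0.596 0.069 0.051]
top scoop place_of 0.17 [0.595 0.07  0.037]
top scoop_lip place_of 0.24 [ 0.451 -0.301  0.001]
top nut0 0.53 [0.624 0.075 0.075]
top nut0 0.51 [0.595 0.064 0.051]
top nut0 0.32 [ 0.446 -0.292  0.102]
```

The nuts are in the trough. Next I'll slide the scoop out along its own axis, turn it back and carry it over the mat.

Emit:
step_arm([
  {"xyz": [-0.03, 0, -0.06], "spin": 0, "gripper": -1},
  {"xyz": [-0.06, 0, -0.12], "spin": 0, "gripper": -1},
  {"xyz": [-0.1, 0, -0.2], "spin": 0, "gripper": -1},
  {"xyz": [-0.15, 0, -0.3], "spin": 0, "gripper": -1},
  {"xyz": [-0.2, 0, -0.4], "spin": 0, "gripper": -1},
  {"xyz": [-0.227, 0, -0.447], "spin": 0, "gripper": -1},
  {"xyz": [-0.227, 0, -0.447], "spin": 0, "gripper": -1},
])

```text
clock: 25.35
position: [0.4603, 0.1286, 0.3686]
tool_rot: [[0.999, -0.044, 0.004], [-0.044, -0.999, 0.001], [0.004, -0.001, -1.0]]
wrist_force: [0.5, 0.9, -2.5]
grip_width: 0.0675
grip_force: 42.5
```

Emit:
step_arm([
  {"xyz": [-0.03, -0.07, 0], "spin": -0.15, "gripper": -1},
  {"xyz": [-0.055, -0.14, 0.02], "spin": -0.3, "gripper": -1},
  {"xyz": [-0.08, -0.21, 0.05], "spin": -0.45, "gripper": -1},
  {"xyz": [-0.11, -0.28, 0.1], "spin": -0.6, "gripper": -1},
  {"xyz": [-0.135, -0.35, 0.16], "spin": -0.75, "gripper": -1},
  {"xyz": [-0.165, -0.42, 0.22], "spin": -0.9, "gripper": -1},
  {"xyz": [-0.19, -0.49, 0.28], "spin": -1, "gripper": -1},
  {"xyz": [-0.216, -0.551, 0.33], "spin": -1, "gripper": -1},
])

```text
clock: 26.15
position: [0.4019, 0.2968, 0.2648]
tool_rot: [[0.897, 0.442, -0.002], [0.442, -0.897, -0.002], [-0.003, 0.0, -1.0]]
wrist_force: [0.5, -0.4, -1.4]
grip_width: 0.0677
grip_force: 42.3
```

Emit:
step_arm([
  {"xyz": [0, 0, 0], "spin": -0.25, "gripper": -1},
  {"xyz": [0, 0, 0], "spin": -0.5, "gripper": -1},
  {"xyz": [0, 0, 0], "spin": -0.75, "gripper": -1},
  {"xyz": [0, 0, 0], "spin": -1, "gripper": -1},
])

```text
clock: 26.55
position: [0.4024, 0.296, 0.2656]
tool_rot: [[0.573, 0.82, -0.002], [0.82, -0.573, -0.002], [-0.002, -0.001, -1.0]]
wrist_force: [-0.5, -0.4, -1.9]
grip_width: 0.0675
grip_force: 42.3
```

Emit:
step_arm([
  {"xyz": [0, 0, 0], "spin": -0.25, "gripper": -1},
  {"xyz": [0, 0, 0], "spin": -0.5, "gripper": -1},
  {"xyz": [0, 0, 0], "spin": -0.75, "gripper": -1},
  {"xyz": [0, 0, 0], "spin": -1, "gripper": -1},
])

```text
clock: 26.95
position: [0.4025, 0.2959, 0.2657]
tool_rot: [[0.11, 0.994, -0.002], [0.994, -0.11, -0.002], [-0.002, -0.002, -1.0]]
wrist_force: [1.0, 0.4, -2.1]
grip_width: 0.0675
grip_force: 42.3
```

Emit:
step_arm([
  {"xyz": [0, 0, 0], "spin": -0.25, "gripper": -1},
  {"xyz": [0, 0, 0], "spin": -0.5, "gripper": -1},
  {"xyz": [0, 0, 0], "spin": -0.75, "gripper": -1},
  {"xyz": [0, 0, 0], "spin": -1, "gripper": -1},
])

```text
clock: 27.35
position: [0.4024, 0.2959, 0.2657]
tool_rot: [[-0.38, 0.925, -0.002], [0.925, 0.38, -0.002], [-0.001, -0.002, -1.0]]
wrist_force: [0.2, -0.7, -1.8]
grip_width: 0.0675
grip_force: 42.3
```

Emit:
step_arm([
  {"xyz": [0, 0, 0], "spin": -0.25, "gripper": -1},
  {"xyz": [0, 0, 0], "spin": -0.5, "gripper": -1},
  {"xyz": [0, 0, 0], "spin": -0.75, "gripper": -1},
  {"xyz": [0, 0, 0], "spin": -1, "gripper": -1},
])

```text
clock: 27.75
position: [0.4025, 0.2959, 0.2657]
tool_rot: [[-0.777, 0.629, -0.002], [0.629, 0.777, -0.001], [0.0, -0.002, -1.0]]
wrist_force: [0.4, -0.9, -2.0]
grip_width: 0.0675
grip_force: 42.3
```

Emit:
step_arm([
  {"xyz": [0, 0, 0], "spin": -0.25, "gripper": -1},
  {"xyz": [0, 0, 0], "spin": -0.5, "gripper": -1},
  {"xyz": [0, 0, 0], "spin": -0.75, "gripper": -1},
  {"xyz": [0, 0, 0], "spin": -1, "gripper": -1},
])

```text
clock: 28.15
position: [0.4024, 0.2959, 0.2657]
tool_rot: [[-0.984, 0.18, -0.002], [0.18, 0.984, -0.002], [0.002, -0.002, -1.0]]
wrist_force: [-0.3, -0.7, -2.0]
grip_width: 0.0676
grip_force: 42.3
```

Emit:
step_arm([
  {"xyz": [0, 0, 0], "spin": -0.25, "gripper": -1},
  {"xyz": [0, 0, 0], "spin": -0.5, "gripper": -1},
  {"xyz": [0, 0, 0], "spin": -0.67, "gripper": -1},
  {"xyz": [0, 0, 0], "spin": -0.67, "gripper": -1},
])

```text
clock: 28.55
position: [0.4024, 0.2959, 0.2659]
tool_rot: [[-0.989, -0.15, -0.002], [-0.15, 0.989, -0.001], [0.002, -0.001, -1.0]]
wrist_force: [0.2, 0.4, -1.9]
grip_width: 0.0678
grip_force: 42.3
```

```bash
python3 - <<'E'
from h import *
s=env.sense(); print(s["clock"],np.round(s["position"],4),s["wrist_force"],s["grip_force"],np.round(s["tool_rot"],3).tolist())
for c in ("side","wrist","top"):
    im=env.capture(c); cv2.imwrite(f"pics/{c}9.png",im); places(c,["scoop","scoop_lip","green_handle","mat"]); 
    for n in ["nut0"]:
        for d in env.spot_in(c,n): print(c,n,round(d["p"],2),np.round(w(c,d["point"]),3))
E
```

```text
28.55 [0.4024 0.2959 0.2659] [ 0.17990888  0.37129821 -1.90973863] 42.329283356666565 [[-0.989, -0.15, -0.002], [-0.15, 0.989, -0.001], [0.002, -0.001, -1.0]]
side scoop place_of 0.67 [0.418 0.297 0.222]
side scoop_lip place_of 0.73 [0.343 0.286 0.16 ]
side mat place_of 0.63 [0.442 0.302 0.001]
wrist scoop place_of 0.7 [0.448 0.128 0.135]
wrist scoop place_of 0.58 [0.42  0.299 0.222]
wrist scoop_lip place_of 0.56 [0.349 0.286 0.165]
wrist green_handle place_of 0.57 [0.446 0.128 0.135]
wrist nut0 0.88 [0.599 0.077 0.05 ]
wrist nut0 0.81 [0.598 0.111 0.051]
wrist nut0 0.71 [0.606 0.125 0.056]
wrist nut0 0.67 [0.594 0.133 0.054]
wrist nut0 0.51 [0.615 0.07  0.057]
wrist nut0 0.25 [0.493 0.134 0.143]
top scoop place_of 0.92 [0.414 0.298 0.224]
top scoop_lip place_of 0.74 [0.342 0.284 0.162]
top green_handle place_of 0.59 [0.445 0.13  0.135]
top mat place_of 0.57 [ 0.437  0.3   -0.001]
top nut0 0.65 [0.597 0.069 0.05 ]
top nut0 0.49 [0.605 0.172 0.053]
top nut0 0.4 [0.602 0.136 0.057]
top nut0 0.21 [0.54  0.136 0.125]
```

The scoop hangs at about 61 degrees over the mat. Next I'll set the lip on the mat and roll it back level along an arc.

Emit:
step_arm([
  {"xyz": [0, 0, 0.1], "spin": 0, "gripper": -1},
  {"xyz": [0, 0, 0.2], "spin": 0, "gripper": -1},
  {"xyz": [0, 0, 0.3], "spin": 0, "gripper": -1},
  {"xyz": [0, 0, 0.4], "spin": 0, "gripper": -1},
  {"xyz": [0, 0, 0.46], "spin": 0, "gripper": -1},
  {"xyz": [0, 0, 0.49], "spin": 0, "gripper": -1},
  {"xyz": [0, 0, 0.49], "spin": 0, "gripper": -1},
])

```text
clock: 30.15
position: [0.406, 0.2976, 0.1226]
tool_rot: [[-0.989, -0.15, 0.006], [-0.15, 0.989, 0.002], [-0.006, 0.001, -1.0]]
wrist_force: [5.0, -2.5, 11.9]
grip_width: 0.0674
grip_force: 44.7
```

Emit:
step_arm([
  {"xyz": [-0.018, 0, 0.02], "spin": 0, "gripper": -1},
  {"xyz": [-0.037, 0, 0.037], "spin": 0, "gripper": -1},
  {"xyz": [-0.072, 0, 0.062], "spin": 0, "gripper": -1},
  {"xyz": [-0.1, 0, 0.087], "spin": 0, "gripper": -1},
  {"xyz": [-0.128, 0, 0.115], "spin": 0, "gripper": -1},
  {"xyz": [-0.156, 0, 0.15], "spin": 0, "gripper": -1},
  {"xyz": [-0.182, 0, 0.192], "spin": 0, "gripper": -1},
  {"xyz": [-0.182, 0, 0.192], "spin": 0, "gripper": -1},
])

```text
clock: 30.95
position: [0.4597, 0.3057, 0.0638]
tool_rot: [[-0.989, -0.148, 0.004], [-0.148, 0.989, 0.003], [-0.004, 0.002, -1.0]]
wrist_force: [3.1, 1.1, 3.5]
grip_width: 0.0677
grip_force: 40.1
```

```bash
python3 - <<'E'
from h import *
s=env.sense(); print(s["clock"],np.round(s["position"],4),s["wrist_force"],s["grip_force"])
for c in ("side","wrist","top"):
    im=env.capture(c); cv2.imwrite(f"pics/{c}10.png",im); places(c,["scoop","scoop_lip"])
E
```

```text
30.95 [0.4597 0.3057 0.0638] [3.13195371 1.12403103 3.46200582] 40.06265938282013
side scoop place_of 0.7 [0.441 0.304 0.037]
side scoop_lip place_of 0.9 [0.347 0.292 0.035]
wrist scoop place_of 0.64 [0.44  0.302 0.033]
top scoop place_of 0.84 [0.436 0.303 0.035]
top scoop_lip place_of 0.68 [0.447 0.128 0.139]
top scoop_lip place_of 0.63 [0.345 0.286 0.039]
```

Emit:
step_arm([
  {"xyz": [0, 0, 0.025], "spin": 0, "gripper": -1},
  {"xyz": [-0.005, 0, 0.045], "spin": 0, "gripper": -1},
  {"xyz": [-0.015, 0, 0.06], "spin": 0, "gripper": -1},
  {"xyz": [-0.025, 0, 0.075], "spin": 0, "gripper": -1},
  {"xyz": [-0.033, 0, 0.09], "spin": 0, "gripper": -1},
  {"xyz": [-0.04, 0, 0.1], "spin": 0, "gripper": -1},
  {"xyz": [-0.04, 0, 0.1], "spin": 0, "gripper": -1},
])

```text
clock: 32.1
position: [0.468, 0.3056, 0.0323]
tool_rot: [[-0.989, -0.149, -0.002], [-0.149, 0.989, -0.001], [0.002, -0.001, -1.0]]
wrist_force: [-1.3, -0.9, -1.1]
grip_width: 0.0676
grip_force: 39.2
```

```bash
python3 - <<'E'
from h import *
s=env.sense(); print(s["clock"],np.round(s["position"],4),s["wrist_force"],s["grip_force"])
for c in ("side","wrist","top"):
    im=env.capture(c); cv2.imwrite(f"pics/{c}11.png",im); places(c,["scoop","scoop_lip"])
E
```

```text
32.1 [0.468  0.3056 0.0323] [-1.25448028 -0.93860019 -1.13925952] 39.15693819522858
side scoop place_of 0.85 [0.439 0.302 0.009]
side scoop_lip place_of 0.63 [0.347 0.288 0.037]
wrist scoop place_of 0.82 [0.438 0.302 0.011]
top scoop place_of 0.71 [0.434 0.302 0.011]
top scoop place_of 0.48 [0.605 0.134 0.048]
top scoop_lip place_of 0.56 [0.349 0.288 0.04 ]
top scoop_lip place_of 0.35 [0.435 0.302 0.012]
```

The scoop is almost level, a few mm above the mat and close to its centre. I'll lower it a little more, release it and raise the gripper.

Emit:
step_arm([
  {"xyz": [0, 0, 0.012], "spin": 0, "gripper": -1},
  {"xyz": [0, 0, 0.018], "spin": 0, "gripper": -1},
  {"xyz": [0, 0, 0.018], "spin": 0, "gripper": 0.6},
  {"xyz": [0, 0, 0.018], "spin": 0, "gripper": 1},
  {"xyz": [0, 0, 0.018], "spin": 0, "gripper": 1},
  {"xyz": [0, 0, 0.018], "spin": 0, "gripper": 1},
])

```text
clock: 33.15
position: [0.4682, 0.3061, 0.0277]
tool_rot: [[-0.989, -0.149, -0.0], [-0.149, 0.989, -0.0], [0.0, -0.0, -1.0]]
wrist_force: [0.2, -0.5, -0.4]
grip_width: 0.0856
grip_force: 0.0
```

Emit:
step_arm([
  {"xyz": [0, 0, -0.05], "spin": 0, "gripper": 1},
  {"xyz": [0, 0, -0.15], "spin": 0, "gripper": 1},
  {"xyz": [0, 0, -0.3], "spin": 0, "gripper": 1},
  {"xyz": [0, 0, -0.45], "spin": 0, "gripper": 1},
  {"xyz": [0, 0, -0.6], "spin": 0, "gripper": 1},
  {"xyz": [0, 0, -0.6], "spin": 0, "gripper": 1},
])

```text
clock: 33.75
position: [0.4714, 0.3081, 0.2153]
tool_rot: [[-0.989, -0.149, 0.009], [-0.149, 0.989, 0.006], [-0.01, 0.005, -1.0]]
wrist_force: [0.2, -0.0, -0.1]
grip_width: 0.085
grip_force: 0.0
```

Emit:
step_arm([
  {"xyz": [0.15, 0.15, 0], "spin": 0, "gripper": 1},
  {"xyz": [0.3, 0.3, 0], "spin": 0, "gripper": 1},
  {"xyz": [0.45, 0.45, 0], "spin": 0, "gripper": 1},
  {"xyz": [0.45, 0.6, 0], "spin": 0, "gripper": 1},
  {"xyz": [0.45, 0.75, 0], "spin": 0, "gripper": 1},
  {"xyz": [0.45, 0.8, 0], "spin": 0, "gripper": 1},
  {"xyz": [0.45, 0.8, 0], "spin": 0, "gripper": 1},
])

```text
clock: 34.45
position: [0.2977, 0.5276, 0.2082]
tool_rot: [[-0.988, -0.152, 0.0], [-0.152, 0.988, 0.003], [-0.001, 0.002, -1.0]]
wrist_force: [-0.1, 0.2, 0.3]
grip_width: 0.0853
grip_force: 0.0
```

```bash
python3 - <<'E'
from h import *
s=env.sense(); print(s["clock"],np.round(s["position"],4),s["wrist_force"],s["grip_force"])
ims=[]
for c,x,y in (("side",320,160),("top",140,150)):
    im=env.capture(c); places(c,["scoop","scoop_lip","mat","green_handle"])
    for d in env.spot_in(c,"nut0"): print(c,"nut",round(d["p"],2),np.round(w(c,d["point"]),3))
    ims.append(cv2.resize(im[y:y+160,x:x+160],(400,400),interpolation=cv2.INTER_CUBIC))
cv2.imwrite("pics/end.png",np.hstack(ims))
E
```

```text
34.45 [0.2977 0.5276 0.2082] [-0.09564742  0.20340383  0.26857478] 0.0
side scoop place_of 0.55 [0.436 0.304 0.005]
side scoop_lip place_of 0.74 [0.352 0.29  0.04 ]
side mat place_of 0.66 [0.442 0.302 0.002]
side mat place_of 0.57 [ 0.454 -0.297 -0.   ]
side green_handle place_of 0.67 [0.445 0.13  0.136]
top scoop place_of 0.91 [0.433 0.302 0.006]
top scoop place_of 0.49 [0.603 0.136 0.048]
top scoop_lip place_of 0.89 [0.346 0.289 0.042]
top scoop_lip place_of 0.58 [0.684 0.118 0.002]
top mat place_of 0.37 [0.59  0.124 0.011]
top green_handle place_of 0.94 [0.448 0.13  0.135]
top green_handle place_of 0.43 [ 0.452 -0.302  0.002]
top nut 0.65 [0.62  0.122 0.064]
top nut 0.58 [0.598 0.071 0.046]
top nut 0.58 [0.625 0.075 0.073]
top nut 0.51 [0.602 0.135 0.057]
top nut 0.34 [ 0.616 -0.103  0.181]
```

View pics/end.png

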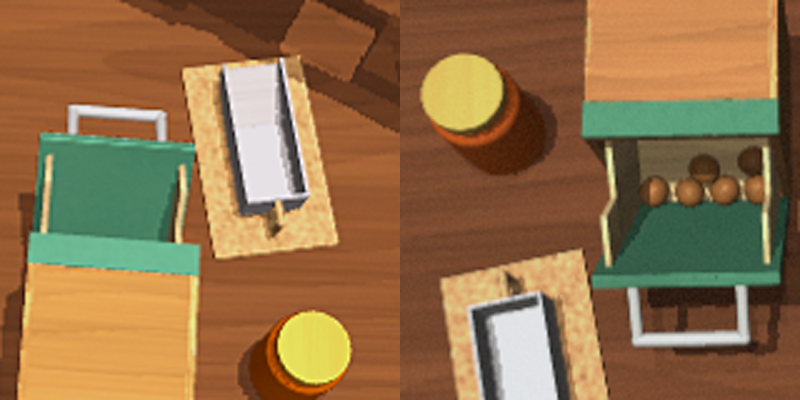

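The picture shows the empty scoop upright on the mat, the front fully open, and all six nuts in the trough: four at row 190 and two behind at rows 160-165. Handing in.

```bash
python3 -c "
from plant import env
print(env.hand_in())"
```

```text
the job is handed in; nothing more can be done
None
```

The job is handed in at about 34.5 s of the 67 s allowed; no verdict came back. The last pictures show the green bin fully open with all six walnuts in its trough and the empty scoop upright on its mat. I never touched the yellow bin or the jars.

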